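# Cull the short roller and present the bearing tray

## Robot

A 6-joint arm with a two-finger parallel gripper is mounted at the origin on the work surface. World frame = base frame: x ahead of the robot, y to its left, z up, the work surface at z = 0. Lengths are in m, angles in degrees, forces in N, time in s.
With the tool pointing down it reaches from about 0.3 to 0.75 m from the base axis. Payload 8.5 kg.
Tool frame: the origin (TCP) lies midway between the tips of the shut fingers; the grasp point (between the pads) lies env.tcp_to_grasp behind it (env.tcp_to_grasp is the distance from the TCP to the grasp point, in m); z points along the fingers, y is the line along which they close (so a half turn about z gives the same grasp; the last joint's range is limited). The gripper opens to 85 mm and grips with 20 to 120 N. Pads are 22 mm wide; open, the fingers measure 114 mm over their backs; the gripper's body (76 mm by 85 mm) begins 54 mm behind the grasp point. The pads swing forward as they close: fully open they stand 13 mm farther back than shut.
Start: joints at [-88.31, 21.807, 74.336, -0, 83.858, -12.336], TCP at [0.133, -0.534, 0.209] pointing down, gripper open.
Joint ranges: [-178.18, 178.18], [-50.72, 133.34], [12.68, 142.11], [-81.47, 261.47], [9.98, 163.14], [-165.26, 165.26]. Speed limits (degrees/s): [136.94, 136.94, 180, 180, 180, 180].

## Interface

Orientations are given as a 3x3 rotation matrix whose columns are the frame's x, y, z axes.
In Python, from rig import observe, optics, job, env gives the robot as it stands. The module is installed in compiled form; this text tells all that it offers.
- The arm moves only by the shell command python3 -m jog 'ROWS' [FORCE]. ROWS is JSON, a list of rows, each a list of 7 numbers: the turn, a rotation vector about the tool's x, y, z in rad, then the shift along the tool's x, y, z in m, then the opening in per cent of the stroke, from 0 (shut) to 100 (fully open). A call has 1 to 10 rows; each row shifts and turns the commanded pose from where the row before left it, along the tool's axes as they then stand; what a row does not reach is not made up. A row lasts 1/8 s, in which the tool goes at most 62.5 mm and 10.7 degrees, less where a joint would pass 70% of its speed; a pose out of reach is approached as far as the arm can. A call is refused whole if a number of a shift passes 0.0625 or a number of a turn 0.188, either way. A call with a gripper value outside its range is refused whole. The fingers move at their own pace and stop on an object; FORCE is the grip in N (left out, the last holds). Time passes only in rows, so rows that do not move let the fingers close. It gives the time, the measured TCP pose, the force, the opening and the grip force at its end, in the units of the state.
- observe(): the state, without advancing time (a new reading comes with each control period).
- optics.get_image(name): name is "scene" or "top"; returns a dict with "pixels" (384x512x3 uint8, red, green, blue), "mtx" (3x3 intrinsics, pixels), "dist_coeffs" ([k1, k2, p1, p2, k3] as OpenCV has them; the pictures are not rectified), "rvec" (rotation vector, rad) and "tvec" (3), from world to camera coordinates, as OpenCV has them. Camera axes: x right, y down, z forward; pixel columns grow to the right and rows downward; lengths in m; the calibration is good to about 2 mm. A picture is of the moment at which its call begins. There is no depth.
- job.close_job(): hands the job in; it is judged then, once.
The state is a dict: "time_s": time; "q": joint angles; "qvel": joint speeds; "joint_efforts": joint torques, N m; "position": TCP position; "tool_rot": TCP orientation; "ft_force": force on the tool from outside, world axes, zero at the start; "wrist_torque": the same for the moment, N m; "grip_width": finger opening in m; "gripper_force": force on a finger pad.
Only numpy, scipy, OpenCV 4.12 (cv2) and the standard library are available. Lean on these libraries where they do the work, as an engineer would, in place of code of your own. Each camera call takes 0.05 s, during which the arm holds its last target. There are 200 camera calls.

## Task

One of the three steel rollers standing in the blue tray is too short: take it out and leave it in the red reject bin. Then lift the tray by its black upright grip, keeping it level so that the loose steel ball stays in its shallow pocket and the two good rollers stay in their wells, carry it over the green mat and finish while still holding it there, level and still, centred about 10 cm above the mat. Leave the other things on the bench alone.

Things in the scene. Friction and masses are not known exactly. Their poses are not given: they have to be found in the camera images.
- tray: loose blue tray, 210 (its x) x 140 (its y) x 12 thick, 0.4 kg empty; origin at the centre of its underside, z up. A black upright grip, 14 thick (along x), 60 long (along y), stands at its centre, top 88 above the underside, on a foot 30 x 80 up to 18. Rollers stand in three wells, 18 wide, 6 deep, at x = -68, y = -45, 0, +45; the ball lies in a pocket at x = +68
- tray_handle (a point): point inside the tray's grip at which to take it, fingers closing along tray x across the 14 thickness: 66 above the tray's underside, 22 below the top of the grip, over the tray's centre; axes as the tray's
- tray_pocket (a point): where the ball's centre is when it sits in the middle of its pocket: tray x = +68, y = 0, 27.5 above the tray's underside. The pocket is 30 across and only 2.5 deep: tipped past 25 degrees or so, the ball rolls out
- ball_center (a point): centre of the loose steel ball, dia 36, 0.19 kg; it can shift about 6 sideways in its pocket
- roller_a: good steel roller, dia 16, 48 long, standing; origin at the centre of its lower end, z along its axis
- roller_b: good steel roller, the same as roller_a; which well each roller stands in varies
- roller_short: the short steel roller, dia 16, only 32 long, 50 g, standing in one of the three wells, its foot 6 above the tray's underside; origin at the centre of its lower end, z along its axis
- roller_short_center (a point): middle of the short roller, 16 from each end
- bin: loose red plastic reject bin, 100 x 100 outside, 45 high, walls and floor 4 thick, open on top, 0.7 kg; origin at the centre of its underside
- mat: green mat fixed to the bench, 170 x 170 x 3 thick; origin at the centre of its underside, on the bench
- bearing_a: steel ball bearing, outside dia 62, 16 high, lying flat near the robot; a bystander to leave alone; origin on its underside
- bearing_b: smaller steel ball bearing, outside dia 52, 15 high, lying flat beyond the red bin; a bystander to leave alone; origin on its underside
- carton: small white and blue bearing carton, 62 x 62 x 22 high; a bystander to leave alone; origin on its underside
- wrench: steel wrench lying flat, 170 long; a bystander to leave alone; origin on its underside
- screwdriver: screwdriver lying flat, 180 long; a bystander to leave alone; origin on its underside
- jar: glass jar with red cap, dia 72, 100 high; a bystander to leave alone; origin on its underside
- tin: tin with yellow band, dia 68, 85 high; a bystander to leave alone; origin on its underside

How it is judged:
By the outcome, as a careful person would: the job done as asked, in the order asked, and still so for the second after the job is handed in, while the arm keeps its last pose, push and grip.
It also fails if it takes over 58 s, if anything falls off the work surface, if the arm or the gripper's body presses on something with over 40 N, if the wrist force passes 120 N, or if a joint passes its speed limit or range.

## Working session

There is one attempt and no reset: what is moved stays moved. The work goes in short steps, Python scripts to look and compute and a shell command to move; the robot and the scene stay as the last step left them, time stands still between calls to the robot, and variables do not carry over. Pictures are saved under pics/ and viewed, at most 10 in all, crops included, and the job is handed in when it is done.

```bash
mkdir -p pics; cat > h.py <<'E'
import numpy as np, cv2
from rig import observe, optics, job, env
def snap(n,f):
    d=optics.get_image(n); cv2.imwrite(f'pics/{f}.png',cv2.cvtColor(d['pixels'],cv2.COLOR_RGB2BGR)); np.savez(f'pics/{f}.npz',**{k:np.array(v) for k,v in d.items()}); return d
def ray(d,u,v,z):
    p=cv2.undistortPoints(np.array([[[u,v]]],float),d['mtx'],d['dist_coeffs'])[0,0]
    R=cv2.Rodrigues(d['rvec'])[0]; c=-R.T@d['tvec'].ravel(); r=R.T@np.array([*p,1]); return c+r*(z-c[2])/r[2]
def proj(d,P): return cv2.projectPoints(np.array(P,float).reshape(-1,3),d['rvec'],d['tvec'],d['mtx'],d['dist_coeffs'])[0].reshape(-1,2)
def load(f): return dict(np.load(f'pics/{f}.npz'))
E
python3 - <<'E'
from h import *
a=snap('top','t0');b=snap('scene','s0')
cv2.imwrite('pics/tb.png',cv2.resize(cv2.imread('pics/t0.png'),(800,600)))
cv2.imwrite('pics/sb.png',cv2.resize(cv2.imread('pics/s0.png'),(800,600)))
o=observe();print(o['position'],o['tool_rot'],env.tcp_to_grasp,o['ft_force'],o['grip_width'])
E
```

```text
[ 0.13329578 -0.53328506  0.2080776 ] [[ 9.70189575e-01  2.42347245e-01 -3.71066588e-05]
 [ 2.42347076e-01 -9.70188696e-01  1.33748837e-03]
 [ 2.88136160e-04 -1.30660996e-03 -9.99999105e-01]] 0.0187 [0.3653583  0.29344476 0.03849345] 0.08557799426776609
```

View pics/tb.png

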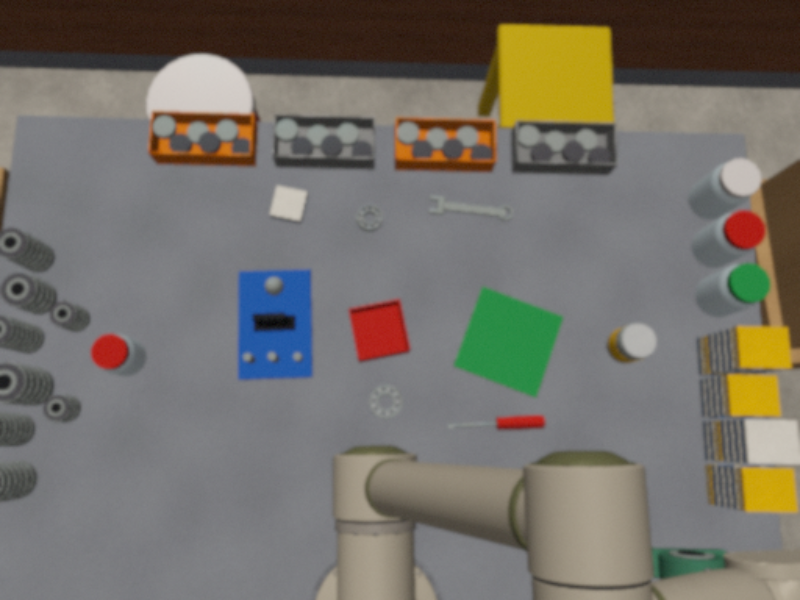

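View pics/sb.png

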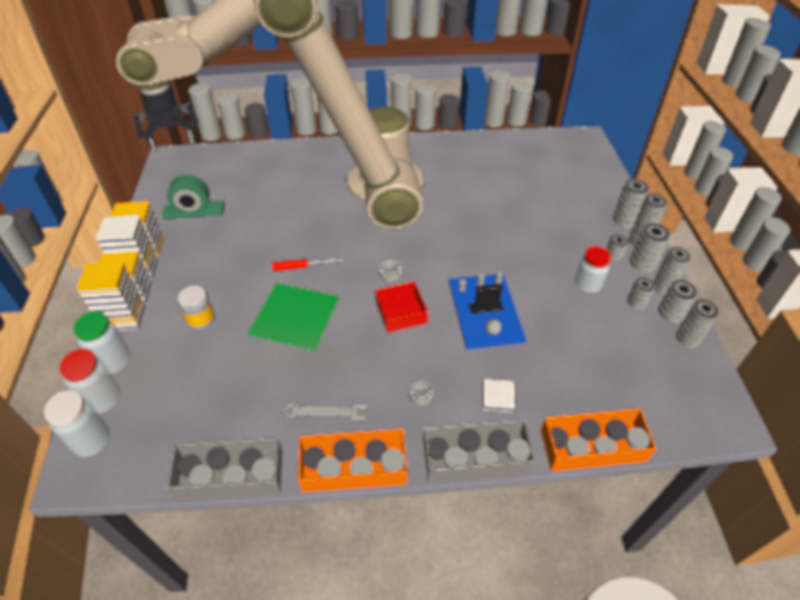

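The top view shows the blue tray (275,325) with its ball end pointing away from the robot and its rollers at (248/272/297,357). The bin is at (380,330) and the mat at (508,342). The scene view shows the rollers near (462,285), (481,280) and (498,280).

```bash
cat > m.py <<'E'
from h import *
def mask(d,lo,hi): 
    return cv2.inRange(cv2.cvtColor(d['pixels'],cv2.COLOR_RGB2HSV),lo,hi)
def quad(d,lo,hi,z,roi):
    m=mask(d,lo,hi); r=np.zeros_like(m); x0,y0,x1,y1=roi; r[y0:y1,x0:x1]=m[y0:y1,x0:x1]
    c=max(cv2.findContours(r,0,2)[0],key=cv2.contourArea)[:,0,:]
    w=np.array([ray(d,u,v,z)[:2] for u,v in c])*1000
    (cx,cy),s,an=cv2.minAreaRect(w.astype(np.float32)); return np.round([cx,cy,*s,an],1)
E
python3 - <<'E'
from m import *
a=load('t0')
print('tray',quad(a,(105,120,60),(125,255,255),.012,(140,160,215,250)))
print('mat',quad(a,(50,100,50),(75,255,255),.003,(280,170,370,260)))
print('bin',quad(a,(0,150,60),(8,255,255),.03,(215,185,270,240)))
# grip
m=a['pixels'].max(2)<45; ys,xs=np.where(m[190:220,155:195]); print('grip px',xs.mean()+155,ys.mean()+190, ray(a,xs.mean()+155,ys.mean()+190,.07))
b=cv2.imread('pics/s0.png')[165:230,275:345]; b=cv2.resize(b,None,fx=8,fy=8,interpolation=cv2.INTER_CUBIC)
c=cv2.imread('pics/t0.png')[165:250,145:205]; c=cv2.resize(c,(int(60*520/85),520),interpolation=cv2.INTER_CUBIC)
im=np.zeros((520,800,3),np.uint8); im[:,:560]=b; im[:,560:560+240]=c[:,:240][:, :240] if c.shape[1]>=240 else 0; cv2.imwrite('pics/crop1.png',im)
E
```

```text
tray [527.4 203.7 209.1 136.4   3.2]
mat [ 503.1 -248.2  167.6  166.9   69.8]
bin [515.6   3.8  99.1  96.4  12.2]
grip px 175.13372093023256 205.7906976744186 [0.52042971 0.1972342  0.07      ]
```

View pics/crop1.png

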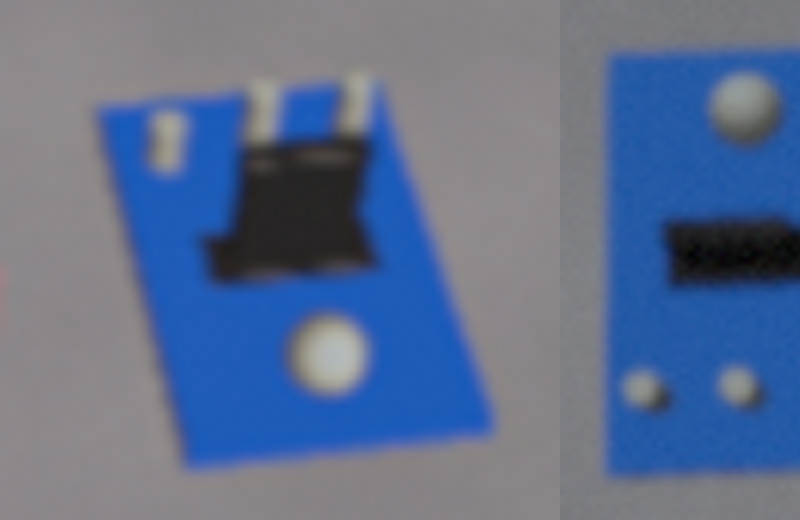

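The short roller is the left one in the scene view (about (463,283) at 800x600), which is the tray y = -45 well. The tray yaw is about +3.2°. I'll start moving.

```bash
python3 -m jog '[[0,0,0,0.037,-0.045,0,100],[0,0,0,0.037,-0.045,0,100],[0,0,0,0.037,-0.045,0,100],[0,0,0,0.037,-0.045,0,100],[0,0,0,0.037,-0.045,0,100],[0,0,0,0.037,-0.045,0,100],[0,0,0,0.037,-0.045,0,60],[0,0,0,0.037,-0.045,0,60],[0,0,0,0.037,-0.045,0,60],[0,0,0,0.037,-0.045,0,60]]'
python3 -m jog '[[0,0,-0.173,0,0,0,60],[0,0,-0.173,0,0,0,60],[0,0,-0.173,0,0,0,60],[0,0,-0.173,0,0,0,60],[0,0,-0.173,0,0,0,60],[0,0,-0.173,0,0,0,60],[0,0,-0.173,0,0,0,60],[0,0,-0.173,0,0,0,60]]'
python3 - <<'E'
from m import *
a=load('t0')
hsv=cv2.cvtColor(a['pixels'],cv2.COLOR_RGB2HSV)
roi=(slice(220,236),slice(154,196)); m=(hsv[roi][...,1]<90).astype(np.uint8)
n,l,s,c=cv2.connectedComponentsWithStats(m)
for i in range(1,n):
    if s[i,4]>5:
        u,v=c[i]+[154,220]; print(s[i],u,v,ray(a,u,v,.032).round(4),ray(a,u,v,.045).round(4))
o=observe();print(o['position'],o['tool_rot'].round(4).tolist(),o['grip_width'],o['time_s'])
E
```

```text
time_s: 1.35
position: [0.3836, -0.0054, 0.2087]
tool_rot: [[0.97, 0.242, 0.0], [0.242, -0.97, -0.0], [0.0, 0.0, -1.0]]
ft_force: [1.5, -0.5, 0.2]
grip_width: 0.0511
gripper_force: 0.0
time_s: 2.35
position: [0.383, -0.0073, 0.2084]
tool_rot: [[-0.064, 0.998, -0.001], [0.998, 0.064, 0.0], [0.0, -0.0, -1.0]]
ft_force: [0.0, 0.1, -0.8]
grip_width: 0.0509
gripper_force: 0.0
[17  5  7  6 28] 173.85714285714286 227.78571428571428 [0.4614 0.2035 0.032 ] [0.4599 0.2015 0.045 ]
[ 2  6  6  6 28] 158.42857142857142 228.46428571428572 [0.4586 0.2483 0.032 ] [0.4572 0.2459 0.045 ]
[34  6  5  5 23] 190.0 228.0 [0.4616 0.1564 0.032 ] [0.4602 0.1549 0.045 ]
[ 0.38300331 -0.00725949  0.20843746] [[-0.0637, 0.998, -0.0005], [0.998, 0.0637, 0.0002], [0.0002, -0.0005, -1.0]] 0.050947458786176264 2.35
```

```bash
python3 -m jog '[[0,0,0,0.0395,0.0222,0,60],[0,0,0,0.0395,0.0222,0,60],[0,0,0,0.0395,0.0222,0,60],[0,0,0,0.0395,0.0222,0,60],[0,0,0,0,0,0.05,50],[0,0,0,0,0,0.05,50],[0,0,0,0,0,0.02,50],[0,0,0,0,0,0,50]]'
python3 - <<'E'
from h import *
b=snap('scene','s1');o=observe();g=o['position']
p=proj(b,[g,[.4615,.156,.038]]);print(p,o['position'])
x,y=p[0].astype(int);x=max(x-45,0);y=max(y-35,0)
cv2.imwrite('pics/c2.png',cv2.resize(cv2.imread('pics/s1.png')[y:y+72,x:x+96],(768,576),interpolation=2));print(x,y)
E
```

```text
time_s: 3.35
position: [0.4618, 0.1555, 0.0874]
tool_rot: [[-0.058, 0.998, -0.004], [0.998, 0.058, -0.0], [-0.0, -0.004, -1.0]]
ft_force: [0.7, 0.5, -0.1]
grip_width: 0.0431
gripper_force: 0.0
[[296.53152714 169.9746486 ]
 [295.47750703 179.14650927]] [0.46269259 0.1555465  0.08866729]
251 134
```

View pics/c2.png

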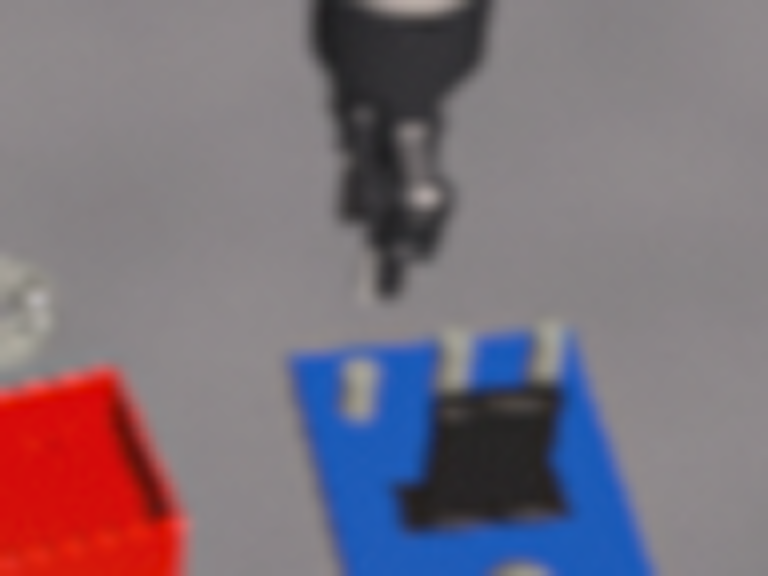

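The gripper is above the short roller: the roller top at crop (362,362) matches the projected point. Next I descend and grip.

```bash
python3 -m jog '[[0,0,0,0,0,0.025,50],[0,0,0,0,0,0.025,50],[0,0,0,0,0,0.012,50],[0,0,0,0,0,0.008,50],[0,0,0,0,0,0,50]]' 30
python3 -m jog '[[0,0,0,0,0,0,0],[0,0,0,0,0,0,0],[0,0,0,0,0,0,0],[0,0,0,0,0,0,0],[0,0,0,0,0,0,0],[0,0,0,0,0,0,0]]' 30
```

```text
time_s: 4.03
position: [0.4629, 0.1556, 0.0189]
tool_rot: [[-0.058, 0.998, 0.0], [0.998, 0.058, 0.0], [0.0, 0.0, -1.0]]
ft_force: [0.7, -0.1, 0.8]
grip_width: 0.0427
gripper_force: 0.0
time_s: 4.78
position: [0.4627, 0.1555, 0.0186]
tool_rot: [[-0.058, 0.998, -0.0], [0.998, 0.058, 0.0], [0.0, -0.0, -1.0]]
ft_force: [-0.3, -0.1, 0.0]
grip_width: 0.0002
gripper_force: 0.0
```

```bash
python3 - <<'E'
from h import *
b=snap('scene','s2');a=snap('top','t2')
B=cv2.resize(cv2.imread('pics/s2.png')[150:222,265:340],None,fx=8,fy=8,interpolation=2)
cv2.imwrite('pics/c3.png',B)
print(proj(b,[observe()['position']]))
E
```

```text
[[294.99029574 182.8511178 ]]
```

View pics/c3.png

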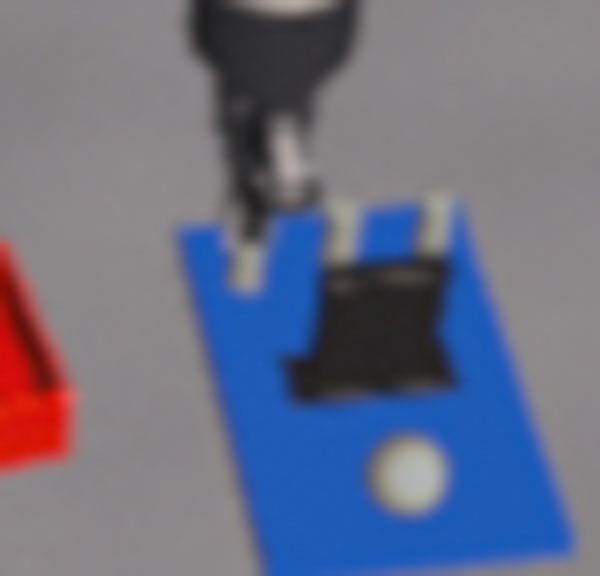

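The roller is still standing at crop (245,265), and the shut fingertips are at (255,240), so the grasp missed. I'll work out where the roller is.

```bash
python3 - <<'E'
from h import *
for f,pts in (('s1',[(358/8+251,415/8+134),(362/8+251,362/8+134)]),('s2',[(245/8+265,290/8+150)])):
    d=load(f)
    for u,v in pts: print(f,u,v,[ray(d,u,v,z).round(4)[:2] for z in (.012,.038)])
b=load('s2')
# column profile of light roller pixels and predicted outlines of roller at guess
for P in ([.4615,.156],[.470,.156],[.475,.156]):
    print(P,proj(b,[[*P,.012],[*P,.038]]).round(1).tolist())
a=load('t2')
t=cv2.resize(cv2.imread('pics/t2.png')[165:255,140:220],None,fx=6,fy=6,interpolation=2)
cv2.imwrite('pics/c4.png',t); print(proj(a,[[.4615,.156,.038]]))
R=cv2.Rodrigues(b['rvec'])[0];print(-R.T@b['tvec'].ravel())
E
```

```text
s1 295.75 185.875 [array([0.4724, 0.1575]), array([0.4952, 0.1518])]
s1 296.25 179.25 [array([0.4386, 0.1647]), array([0.4623, 0.1588])]
s2 295.625 186.25 [array([0.4742, 0.1567]), array([0.497, 0.151])]
[0.4615, 0.156] [[294.9, 183.8], [295.5, 179.1]]
[0.47, 0.156] [[295.3, 185.4], [295.8, 180.8]]
[0.475, 0.156] [[295.5, 186.4], [296.0, 181.8]]
[[189.90419151 227.81455892]]
[ 1.37825602 -0.06988194  1.04541464]
```

View pics/c4.png

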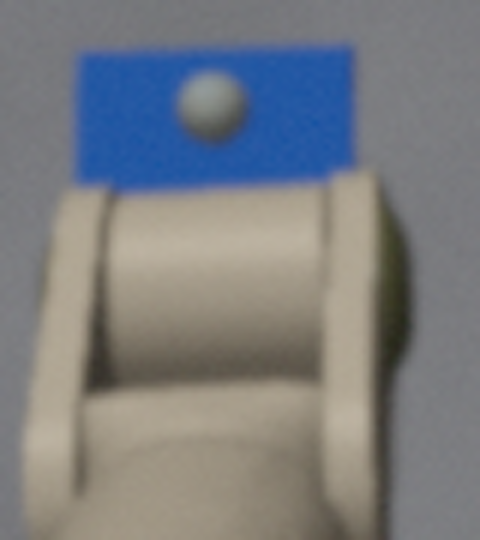

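```bash
python3 -m jog '[[0,0,0,0,0,-0.02,0],[0,0,0,0,0,-0.03,0],[0,0,0,0,0,-0.03,0],[0,0,0,0,0,0,0]]'
python3 - <<'E'
from h import *
b=snap('scene','s3')
B=cv2.resize(cv2.imread('pics/s3.png')[140:210,265:340],None,fx=8,fy=8,interpolation=2)
cv2.imwrite('pics/c5.png',B); o=observe();print(o['grip_width'],o['position'],(proj(b,[o['position']])-[265,140])*8)
E
```

```text
time_s: 5.38
position: [0.4637, 0.1557, 0.1003]
tool_rot: [[-0.058, 0.998, 0.004], [0.998, 0.058, 0.0], [0.0, 0.004, -1.0]]
ft_force: [-0.1, 0.6, 0.1]
grip_width: -0.0002
gripper_force: 0.0
8.191066470389675e-05 [0.46286329 0.15557223 0.09897074] [[254.25374343 224.22953023]]
```

View pics/c5.png

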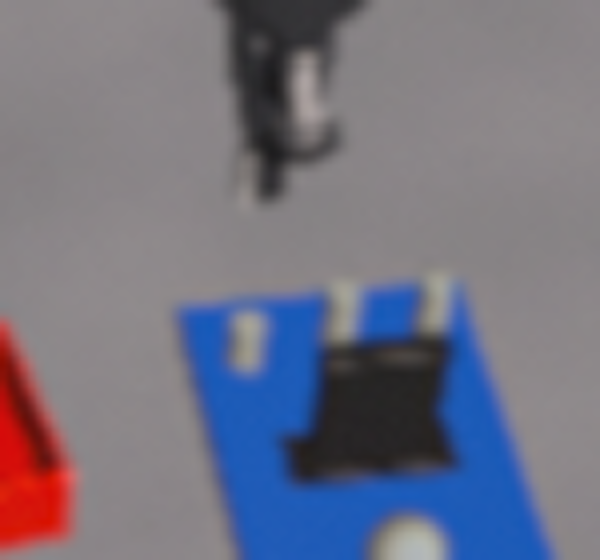

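The roller stands untouched at crop (250,342). The shut tip shows about 2.4 px higher than its projection, so the fingers probably closed above the roller. I'll go deeper with a smaller opening and watch the contact force.

```bash
python3 -m jog '[[0,0,0,0,0,0,36],[0,0,0,0,0,0,36],[0,0,0,-0.002,0,0.03,36],[0,0,0,0,0,0.03,36],[0,0,0,0,0,0.02,36],[0,0,0,0,0,0.004,36],[0,0,0,0,0,0,36]]' 30
python3 -m jog '[[0,0,0,0,0,0.002,36],[0,0,0,0,0,0,36]]' 30
```

```text
time_s: 6.3
position: [0.4629, 0.1536, 0.0147]
tool_rot: [[-0.058, 0.998, -0.0], [0.998, 0.058, -0.0], [-0.0, -0.0, -1.0]]
ft_force: [-0.7, -0.5, -0.1]
grip_width: 0.0304
gripper_force: 0.0
time_s: 6.55
position: [0.463, 0.1536, 0.0131]
tool_rot: [[-0.058, 0.998, 0.001], [0.998, 0.058, 0.0], [0.0, 0.001, -1.0]]
ft_force: [-0.1, -0.1, 0.9]
grip_width: 0.0307
gripper_force: 0.0
```

```bash
python3 -m jog '[[0,0,0,0,0,0.002,36],[0,0,0,0,0,0,36]]' 30;python3 -m jog '[[0,0,0,0,0,0,0],[0,0,0,0,0,0,0],[0,0,0,0,0,0,0],[0,0,0,0,0,0,0]]' 30
```

```text
time_s: 6.8
position: [0.4628, 0.1536, 0.0106]
tool_rot: [[-0.058, 0.998, -0.0], [0.998, 0.058, 0.0], [0.0, -0.0, -1.0]]
ft_force: [-0.0, 0.3, 1.3]
grip_width: 0.0308
gripper_force: 0.0
time_s: 7.3
position: [0.4629, 0.1536, 0.0107]
tool_rot: [[-0.058, 0.998, 0.0], [0.998, 0.058, 0.0], [0.0, 0.0, -1.0]]
ft_force: [-0.4, -0.0, 1.7]
grip_width: 0.0136
gripper_force: 29.3
```

```bash
python3 -m jog '[[0,0,0,0,0,0,36],[0,0,0,0,0,0,36],[0,0,0,0,0,0.003,36],[0,0,0,0,0,0,36]]' 30;python3 -m jog '[[0,0,0,0,0,0.003,36],[0,0,0,0,0,0,36]]' 30;
```

```text
time_s: 7.8
position: [0.4627, 0.1535, 0.0073]
tool_rot: [[-0.058, 0.998, -0.001], [0.998, 0.058, -0.0], [-0.0, -0.001, -1.0]]
ft_force: [-0.4, -0.2, -0.6]
grip_width: 0.0313
gripper_force: 0.0
time_s: 8.05
position: [0.4627, 0.1535, 0.0044]
tool_rot: [[-0.058, 0.998, -0.0], [0.998, 0.058, -0.0], [-0.0, -0.0, -1.0]]
ft_force: [0.2, -0.2, -0.2]
grip_width: 0.0306
gripper_force: 0.0
```

```bash
python3 -m jog '[[0,0,0,0,0,0.002,36],[0,0,0,0,0,0,36]]' 30;python3 -m jog '[[0,0,0,0,0,0,0],[0,0,0,0,0,0,0],[0,0,0,0,0,0,0],[0,0,0,0,0,0,0]]' 30
```

```text
time_s: 8.3
position: [0.4627, 0.1535, 0.0025]
tool_rot: [[-0.058, 0.998, -0.0], [0.998, 0.058, -0.0], [-0.0, -0.0, -1.0]]
ft_force: [-0.1, -0.1, 0.0]
grip_width: 0.0307
gripper_force: 0.0
time_s: 8.8
position: [0.4628, 0.1536, 0.0027]
tool_rot: [[-0.058, 0.998, 0.0], [0.998, 0.058, 0.0], [0.0, 0.0, -1.0]]
ft_force: [-0.6, 0.3, 2.2]
grip_width: 0.0146
gripper_force: 29.2
```

```bash
python3 - <<'E'
from h import *
b=snap('scene','s4')
B=cv2.resize(cv2.imread('pics/s4.png')[155:205,270:325],None,fx=11,fy=11,interpolation=2)
cv2.imwrite('pics/c6.png',B); o=observe();print((proj(b,[o['position'],[.4635,.1565,.006],[.4635,.1565,.038]])-[270,155])*11)
E
```

```text
[[265.63603841 337.71134439]
 [275.05219816 332.30646831]
 [282.6010835  269.80998904]]
```

View pics/c6.png

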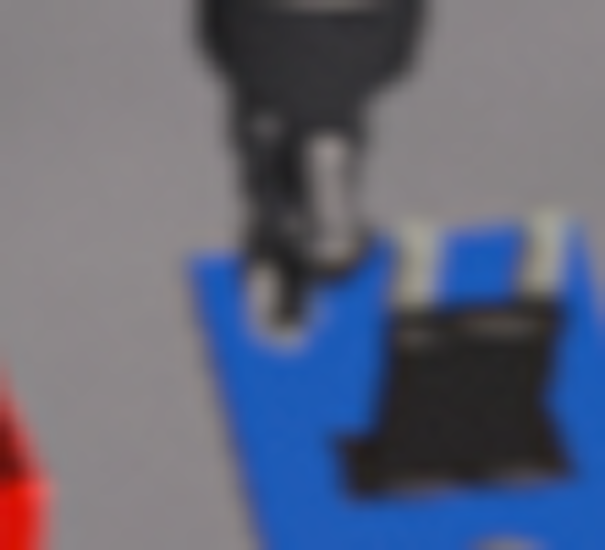

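The front finger at crop (290,285) is in front of the roller, whose base is at (285,335), so the roller is straddled. I'll lift with more grip force.

```bash
python3 -m jog '[[0,0,0,0,0,0,0],[0,0,0,0,0,-0.006,0],[0,0,0,0,0,-0.015,0],[0,0,0,0,0,-0.03,0],[0,0,0,0,0,-0.04,0],[0,0,0,0,0,-0.04,0],[0,0,0,0,0,0,0]]' 45
python3 - <<'E'
from h import *
b=snap('scene','s5')
o=observe();print(o['grip_width'],o['gripper_force'],o['position'])
p=proj(b,[o['position']])[0];print(p)
x,y=int(p[0])-30,int(p[1])-30
B=cv2.resize(cv2.imread('pics/s5.png')[y:y+60,x:x+70],None,fx=9,fy=9,interpolation=2)
cv2.imwrite('pics/c7.png',B); print((p-[x,y])*9)
E
```

```text
time_s: 9.72
position: [0.4641, 0.1537, 0.1364]
tool_rot: [[-0.058, 0.998, 0.006], [0.998, 0.058, 0.0], [0.0, 0.006, -1.0]]
ft_force: [0.2, -0.0, 0.4]
grip_width: 0.0139
gripper_force: 43.9
0.013628363165891296 43.93378973007202 [0.4630615  0.15360272 0.13451109]
[297.07759244 161.09482241]
[270.69833192 270.85340172]
```

View pics/c7.png

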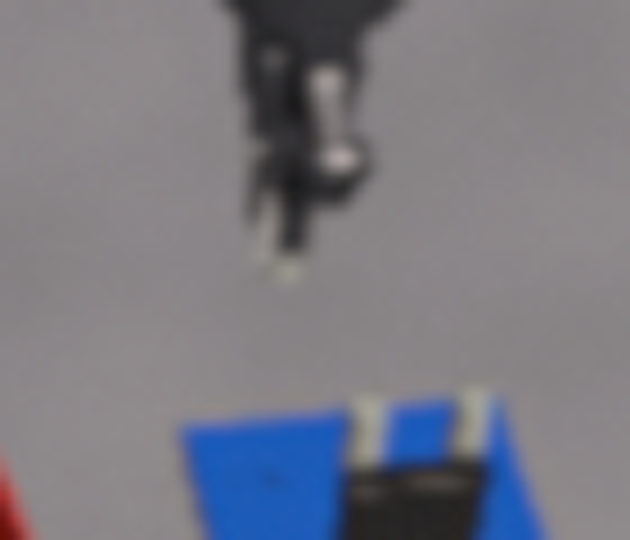

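The roller is out and held: its end is at crop (288,278) and the well is empty. Next I carry it to the bin.

```bash
python3 -m jog '[[0,0,0,-0.04,0.0108,0,0],[0,0,0,-0.04,0.0108,0,0],[0,0,0,-0.04,0.0108,0,0],[0,0,0,-0.033,0.0108,0,0],[0,0,0,0,0,0,0],[0,0,0,0,0,0.04,0],[0,0,0,0,0,0.04,0],[0,0,0,0,0,0.03,0],[0,0,0,0,0,0.012,0],[0,0,0,0,0,0,0]]'
python3 -m jog '[[0,0,0,0,0,0,36],[0,0,0,0,0,0,36],[0,0,0,0,0,0,36],[0,0,0,0,0,-0.03,36],[0,0,0,0,0,-0.05,36],[0,0,0,0,0,-0.05,36],[0,0,0,0,0,0,36]]'
```

```text
time_s: 11.02
position: [0.5144, 0.0038, 0.0113]
tool_rot: [[-0.058, 0.998, -0.001], [0.998, 0.058, 0.0], [0.0, -0.001, -1.0]]
ft_force: [0.3, 0.2, -0.2]
grip_width: 0.0138
gripper_force: 44.0
time_s: 11.9
position: [0.5165, 0.003, 0.1453]
tool_rot: [[-0.058, 0.998, 0.008], [0.998, 0.058, -0.002], [-0.002, 0.008, -1.0]]
ft_force: [0.3, 0.1, -0.4]
grip_width: 0.0308
gripper_force: 0.0
```

```bash
python3 -m jog '[[0,0,0,0.04,0,0,60],[0,0,0,0.04,0,0,60],[0,0,0,0.04,0,0,60],[0,0,0,0,0,0,60]]'
python3 - <<'E'
from m import *
a=snap('top','t6');b=snap('scene','s6')
print(quad(a,(105,120,60),(125,255,255),.012,(140,160,215,250)),quad(a,(0,150,60),(8,255,255),.03,(215,185,270,240)))
A=cv2.resize(cv2.imread('pics/t6.png')[160:255,140:280],(560,380),interpolation=2)
x,y=proj(b,[[.515,.004,.02]])[0].astype(int)
B=cv2.resize(cv2.imread('pics/s6.png')[y-24:y+24,x-15:x+15],(237,380),interpolation=2)
cv2.imwrite('pics/c8.png',np.hstack([A,B]));print(observe()['position'],observe()['grip_width'])
E
```

```text
time_s: 12.4
position: [0.5069, 0.1251, 0.1407]
tool_rot: [[-0.061, 0.998, -0.002], [0.998, 0.061, 0.0], [0.0, -0.002, -1.0]]
ft_force: [0.1, -0.3, -0.4]
grip_width: 0.0512
gripper_force: 0.0
[512.9 197.9   9.1  68.6   1.1] [515.5   3.9  99.2  96.3  12.4]
[0.50752261 0.1229828  0.14089825] 0.05133763692641544
```

View pics/c8.png

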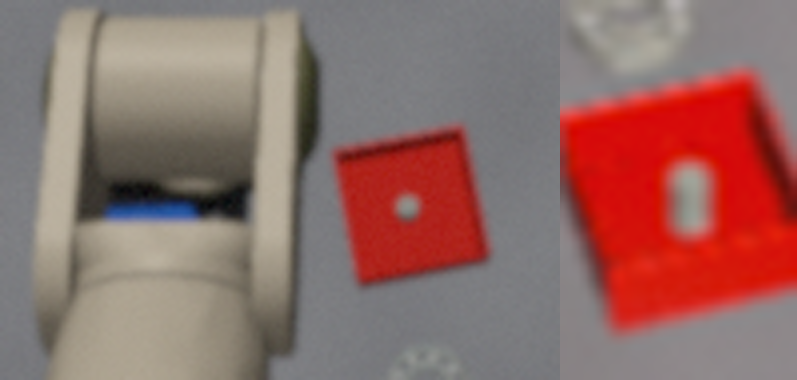

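The top view and the close-up show the short roller standing in the middle of the red bin at (405,205). Next is the tray grip. I'll check that the tray hasn't moved, then go.

```bash
python3 - <<'E'
from m import *
for f in('s0','s6'):
    d=load(f); m=mask(d,(105,120,60),(125,255,255)); m[:,:280]=0;m[:,345:]=0;m[:165]=0;m[240:]=0
    ys,xs=np.where(m); print(f,xs.min(),xs.max(),ys.min(),ys.max(),xs[ys>=ys.max()-1].mean(),len(xs),quad(d,(105,120,60),(125,255,255),.012,(280,165,345,240)))
E
python3 -m jog '[[0,0,0,0.04,0.0122,0,60],[0,0,0,0.0393,0.0122,0,60],[0,0,0,0,0,0,60]]'
```

```text
s0 288 336 176 222 305.9032258064516 1233 [534.  203.4 215.9 138.8   2.9]
s6 288 336 176 222 305.9032258064516 1268 [534.2 203.5 215.4 138.8   2.9]
time_s: 12.88
position: [0.528, 0.2044, 0.1409]
tool_rot: [[-0.059, 0.998, -0.001], [0.998, 0.059, 0.0], [0.0, -0.001, -1.0]]
ft_force: [-0.3, -1.7, -0.2]
grip_width: 0.0512
gripper_force: 0.0
```

```bash
python3 -m jog '[[0,0,0,0,0.001,0.04,60],[0,0,0,0,0,0.03,60],[0,0,0,0,0,0.02,60],[0,0,0,0,0,0.015,60],[0,0,0,0,0,0,60],[0,0,0,0,0,0,60]]' 25
python3 -m jog '[[0,0,0,0,0,0,0],[0,0,0,0,0,0,0],[0,0,0,0,0,0,0],[0,0,0,0,0,0,0],[0,0,0,0,0,0,0],[0,0,0,0,0,0,0]]' 25
```

```text
time_s: 13.62
position: [0.5291, 0.2035, 0.0374]
tool_rot: [[-0.058, 0.998, 0.001], [0.998, 0.058, 0.0], [0.0, 0.001, -1.0]]
ft_force: [1.1, 0.4, -0.6]
grip_width: 0.0516
gripper_force: 0.0
time_s: 14.38
position: [0.5285, 0.2038, 0.0372]
tool_rot: [[-0.058, 0.998, 0.0], [0.998, 0.058, 0.0], [-0.0, 0.0, -1.0]]
ft_force: [-2.9, -0.8, 6.3]
grip_width: 0.0135
gripper_force: 26.2
```

```bash
python3 -m jog '[[0,0,0,0,0,0,0],[0,0,0,0,0,0,0],[0,0,0,0,0,-0.002,0],[0,0,0,0,0,-0.005,0],[0,0,0,0,0,-0.008,0],[0,0,0,0,0,-0.008,0],[0,0,0,0,0,-0.005,0],[0,0,0,0,0,-0.002,0],[0,0,0,0,0,0,0],[0,0,0,0,0,0,0]]' 110
python3 - <<'E'
from m import *
b=snap('scene','s7'); o=observe(); print(o['position'],o['ft_force'],o['wrist_torque'],o['grip_width'])
d=b;m=mask(d,(105,120,60),(125,255,255)); m[:,:280]=0;m[:,350:]=0;m[:140]=0;m[240:]=0
for D in (load('s0'),b):
    m=mask(D,(105,120,60),(125,255,255)); m[:,:270]=0;m[:,350:]=0;m[:140]=0;m[240:]=0
    c=max(cv2.findContours(m,0,2)[0],key=cv2.contourArea); h=cv2.convexHull(c); q=cv2.approxPolyDP(h,4,True)[:,0]; print(q.tolist())
# prediction of tray corners at yaw 3, lift 0 / 30mm
y=np.radians(3);R=np.array([[np.cos(y),-np.sin(y)],[np.sin(y),np.cos(y)]])
C=np.array([[105,70],[105,-70],[-105,-70],[-105,70]])@R.T/1000+[.529,.2037]
for dz in(0,.03): print(proj(b,np.c_[C,np.full(4,.012+dz)]).round(1).tolist())
E
```

```text
time_s: 15.62
position: [0.5285, 0.2037, 0.0664]
tool_rot: [[-0.058, 0.998, -0.001], [0.998, 0.058, -0.0], [-0.0, -0.001, -1.0]]
ft_force: [0.4, 0.3, -7.8]
grip_width: 0.0123
gripper_force: 107.4
[0.52846526 0.20372938 0.06637338] [-0.57822357  0.44076414 -6.44620437] [-0.0489045   0.06580313  0.03806024] 0.012216181455989255
[[322, 177], [336, 217], [298, 222], [288, 179]]
[[288, 174], [325, 178], [337, 213], [300, 218]]
[[336.4, 216.9], [297.9, 221.3], [286.5, 177.8], [321.6, 174.3]]
[[337.9, 211.7], [298.6, 216.2], [287.0, 172.4], [322.7, 168.9]]
```

The tray is lifted level: 7.8 N, and the corners moved up evenly. Now I raise it and carry it.

```bash
python3 -m jog '[[0,0,0,0,0,-0.004,0],[0,0,0,0,0,-0.009,0],[0,0,0,0,0,-0.014,0],[0,0,0,0,0,-0.016,0],[0,0,0,0,0,-0.014,0],[0,0,0,0,0,-0.011,0],[0,0,0,0,0,-0.006,0],[0,0,0,0,0,-0.003,0],[0,0,0,0,0,0,0],[0,0,0,0,0,0,0]]'
python3 -m jog '[[0,0,0,-0.004,-0.0005,0,0],[0,0,0,-0.008,-0.001,0,0],[0,0,0,-0.013,-0.0015,0,0],[0,0,0,-0.018,-0.002,0,0],[0,0,0,-0.02,-0.0023,0,0],[0,0,0,-0.02,-0.0023,0,0],[0,0,0,-0.02,-0.0023,0,0],[0,0,0,-0.02,-0.0023,0,0],[0,0,0,-0.02,-0.0023,0,0],[0,0,0,-0.02,-0.0023,0,0]]'
python3 -m jog '[[0,0,0,-0.02,-0.0023,0,0],[0,0,0,-0.02,-0.0023,0,0],[0,0,0,-0.02,-0.0023,0,0],[0,0,0,-0.02,-0.0023,0,0],[0,0,0,-0.02,-0.0023,0,0],[0,0,0,-0.02,-0.0023,0,0],[0,0,0,-0.02,-0.0023,0,0],[0,0,0,-0.02,-0.0023,0,0],[0,0,0,-0.02,-0.0023,0,0],[0,0,0,-0.02,-0.0023,0,0]]'
python3 -m jog '[[0,0,0,-0.02,-0.0023,0,0],[0,0,0,-0.018,-0.002,0,0],[0,0,0,-0.015,-0.0015,0,0],[0,0,0,-0.01,-0.001,0,0],[0,0,0,-0.006,-0.0005,0,0],[0,0,0,-0.003,0,0,0],[0,0,0,0,0,0,0],[0,0,0,0,0,0,0],[0,0,0,0,0,0,0]]'
```

```text
time_s: 16.92
position: [0.5284, 0.2037, 0.1432]
tool_rot: [[-0.058, 0.998, -0.001], [0.998, 0.058, -0.0], [-0.0, -0.001, -1.0]]
ft_force: [-0.4, 0.0, -6.7]
grip_width: 0.0122
gripper_force: 107.5
time_s: 18.18
position: [0.519, 0.0382, 0.1438]
tool_rot: [[-0.057, 0.998, 0.0], [0.998, 0.057, -0.0], [-0.0, 0.0, -1.0]]
ft_force: [1.0, -0.7, -6.6]
grip_width: 0.0124
gripper_force: 107.5
time_s: 19.42
position: [0.5078, -0.1624, 0.1436]
tool_rot: [[-0.058, 0.998, 0.0], [0.998, 0.058, 0.0], [0.0, 0.0, -1.0]]
ft_force: [0.4, -0.2, -5.9]
grip_width: 0.0118
gripper_force: 107.5
time_s: 20.55
position: [0.5048, -0.2331, 0.1437]
tool_rot: [[-0.058, 0.998, -0.0], [0.998, 0.058, 0.0], [0.0, -0.0, -1.0]]
ft_force: [0.5, -0.4, -6.8]
grip_width: 0.0118
gripper_force: 107.5
```

```bash
python3 -m jog '[[0,0,0,-0.003,0,0,0],[0,0,0,-0.006,0,0,0],[0,0,0,-0.004,0,0,0],[0,0,0,-0.002,0,0,0],[0,0,0,0,0,0,0],[0,0,0,0,0,0,0],[0,0,0,0,0,0,0]]'
python3 - <<'E'
from m import *
b=snap('scene','s8');a=snap('top','t8'); o=observe();p=o['position'];print(p,o['wrist_torque'],np.abs(o['qvel']).max())
y=np.radians(3);R=np.array([[np.cos(y),-np.sin(y)],[np.sin(y),np.cos(y)]])
W=lambda x,yy,z:[*(R@[x/1000,yy/1000]+p[:2]),.106+z/1000]
P=[W(105,70,12),W(105,-70,12),W(-105,-70,12),W(-105,70,12)]
print('pred scene',proj(b,P).round(1).tolist(),'top',proj(a,P).round(1).tolist())
for n,d in(('s',b),('t',a)):
    q=proj(d,P);x0,y0=q.min(0).astype(int)-15;x1,y1=q.max(0).astype(int)+15
    m=mask(d,(105,120,60),(125,255,255));r=np.zeros_like(m);r[y0:y1,x0:x1]=m[y0:y1,x0:x1]
    c=np.vstack([k for k in cv2.findContours(r,0,2)[0] if cv2.contourArea(k)>8]);h=cv2.approxPolyDP(cv2.convexHull(c),3,True)[:,0];print(n,h.tolist())
    g=((cv2.cvtColor(d['pixels'],cv2.COLOR_RGB2HSV)[...,1]<80)&(d['pixels'].max(2)>110)).astype(np.uint8)
    u=np.zeros_like(g);cv2.fillConvexPoly(u,h.astype(np.int32),1);g*=u
    k,l,s,cc=cv2.connectedComponentsWithStats(g);print([(s[i,4],cc[i].round(1).tolist()) for i in range(1,k) if s[i,4]>5])
    print('pred ball,rollers mid',proj(d,[W(68,0,27.5),W(-68,0,40),W(-68,45,40)]).round(1).tolist())
E
```

```text
time_s: 21.42
position: [0.5057, -0.2482, 0.1437]
tool_rot: [[-0.058, 0.998, -0.0], [0.998, 0.058, 0.0], [0.0, -0.0, -1.0]]
ft_force: [-0.4, 0.2, -6.7]
grip_width: 0.0119
gripper_force: 107.5
[ 0.50569477 -0.24823546  0.14366489] [ 0.008493   -0.01108307  0.00107511] 0.18000947255290276
pred scene [[205.1, 201.0], [162.2, 205.5], [164.2, 160.7], [202.6, 157.1]] top [[306.0, 175.3], [355.4, 173.8], [361.8, 248.4], [310.8, 250.2]]
s [[201, 158], [204, 203], [165, 207], [165, 162]]
[(np.int32(37), [195.8, 162.4]), (np.int32(12), [176.8, 162.7]), (np.int32(6), [183.5, 171.0]), (np.int32(89), [183.2, 192.2])]
pred ball,rollers mid [[182.9, 191.7], [182.3, 160.4], [195.1, 159.2]]
t [[332, 175], [309, 212], [306, 177]]
[]
pred ball,rollers mid [[332.9, 186.2], [337.6, 234.8], [320.9, 235.3]]
```

The tray is level and over the mat at the right height. The ball is at (183,192), matching the pocket's predicted (183,192), and the wrist moment is about zero. I'll let it settle, then hand in.

```bash
python3 -m jog '[[0,0,0,0,-0.002,0,0],[0,0,0,0,0,0,0],[0,0,0,0,0,0,0],[0,0,0,0,0,0,0],[0,0,0,0,0,0,0],[0,0,0,0,0,0,0]]'; python3 -c "
from rig import job;print(job.close_job())"
```

```text
time_s: 22.28
position: [0.5037, -0.2485, 0.1436]
tool_rot: [[-0.058, 0.998, -0.0], [0.998, 0.058, 0.0], [0.0, -0.0, -1.0]]
ft_force: [0.2, -1.0, -6.2]
grip_width: 0.0121
gripper_force: 107.5
the job is handed in; nothing more can be done
None
```

The job is handed in at 22.3 s: the short roller is in the red bin, and the arm holds the tray level about 10 cm above the centre of the green mat, with the ball in its pocket and one good roller seen standing in place; the middle one was partly hidden by the gripper, so I could not fully confirm it.

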